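# Draw the fume hood out over the tee and hold it there

### The arm

A 7-joint arm with a two-finger parallel gripper is mounted at the origin on the work surface. World frame = base frame: x ahead of the robot, y to its left, z up, the work surface at z = 0. Lengths are in m, angles in rad, forces in N, time in s.
With the tool pointing down it reaches from about 0.4 to 0.9 m from the base axis. Payload 5.5 kg.
Tool frame: the origin (TCP) lies midway between the tips of the shut fingers; the grasp point (between the pads) lies 19 mm behind it; z points along the fingers, y is the line along which they close (so a half turn about z gives the same grasp; the last joint's range is limited). The gripper opens to 92 mm and grips with 3 to 60 N. Pads are 19 mm wide; open, the fingers measure 130 mm over their backs; the gripper's body (75 mm by 190 mm) begins 47 mm behind the grasp point.
Start: joints at [-1.062, 0.501, -0.427, 1.55, 0.221, 1.138, -0.21], TCP at [0.158, 0.63, 0.227] pointing down, gripper open.
Joint ranges: [-2.88, 2.88], [-0.31, 2.03], [-1.54, 1.56], [0.2, 2.42], [-1.41, 4.55], [0.19, 2.02], [-2.57, 2.57]. Speed limits (rad/s): [2.57, 2.57, 3.14, 3.14, 3.14, 3.14, 3.14].

### API

Orientations are given as [roll, pitch, yaw] about the fixed x, y, z axes, in that order (R = Rz(yaw) Ry(pitch) Rx(roll)).
In Python, from bench import arm gives the robot as it stands. The module is installed in compiled form; this text tells all that it offers. Calls block until the motion is done:
- arm.move_to(position, orientation): joint-space move of the TCP to a pose.
- arm.move_linear(position, attitude=None, velocity=0.15, f_stop=None): straight line of the TCP; attitude=None keeps the orientation; velocity is the mean speed in m/s. With f_stop (N) it stops when the force on the tool has changed by that much, and returns True; else False.
- arm.movej(angles): joint-space move.
- arm.command_gripper(opening, squeeze=None): finger opening in m; squeeze is the grip in N (None keeps the last); returns when the fingers have stopped.
- arm.hold(seconds).
- arm.solve_ik(position, orientation): joint angles nearest the present ones, or None.
- arm.read_state(): the state.
- arm.grab_frame(name): name is "side" or "top" or "wrist"; returns a dict with "color" (384x512x3 uint8, red, green, blue), "K" (3x3 intrinsics, pixels), "extrinsics" (4x4, takes a point from world to camera coordinates); the wrist camera has in their place "hand_eye" (4x4, takes a point from camera to tool coordinates, whose origin is the TCP and whose axes are the flange's). Camera axes: x right, y down, z forward; pixel columns grow to the right and rows downward; lengths in m; the calibration is good to about 2 mm. A picture is of the moment at which its call begins: read the wrist's pose just before it. There is no depth.
A pose or a line that the arm cannot do raises arm.Unreachable and nothing moves.
- arm.hand_in(): hands the job in; it is judged then, once.
The state is a dict: "time": time; "q": joint angles; "joint_velocities": joint speeds; "tau": joint torques, N m; "eef_pos": TCP position; "ee_rot": TCP orientation; "wrist_force": force on the tool from outside, world axes, zero at the start; "ft_torque": the same for the moment, N m; "finger_gap": finger opening in m; "grasp_force": force on a finger pad.
Only numpy, scipy, OpenCV 4.12 (cv2) and the standard library are available. Lean on these libraries where they do the work, as an engineer would, in place of code of your own. Each camera call takes 0.05 s, during which the arm holds its last target. There are 200 camera calls.

### The job

The tube tee in the jig is about to be welded and the fume extractor has to catch the smoke. First open the slide gate on the extractor's pipe fully by drawing its black grip straight up; then take the black handle on top of the hood, squeeze in the release paddle on its front, and pull the hood straight out, past the first catch, to its second stop, so that it stands over the tee. Finish while still gripping the handle and holding the hood out at its second stop, with the gate left fully open and the loose things on the bench left where they lie.

Things in the scene. Friction and masses are not known exactly. Their poses are not given: they have to be found in the camera images.
- extractor: Fixed fume extractor: grey cabinet 220 (x) x 300 (y) x 228 mm high, bail on top to 249. Origin: centre of its underside, z up. A level pipe, axis 150 mm up, leaves its front along the body's -x: slide gate (x -176 to -154 mm, 100 wide, top at 206), outer pipe 58 mm thick to x = -355, then the telescoping hood, which is pulled out along -x. Place and yaw vary.
- gate (a joint): Slide gate in the pipe: 0 = shut (lowest), 0.058 m = fully open (end stop). Moves straight up; stiff (about 4 N of friction), stays where it is left. Starts up to 12 mm open.
- gate_grip (a point): Centre of the gate's black grip block: 14 mm thick along the pipe (extractor x), 44 mm wide across it (y), 34 mm tall. 237 mm above the bench when shut, 295 mm when fully open; the casting's top is 14 mm below the block when shut. The cabinet stands 55 mm behind it (+x), so take it from above across its 44 mm width.
- hood (a joint): How far the hood is pulled out along the extractor's -x: 0 = home, 0.055 m = first catch, 0.110 m = second stop and end of travel. A weak spring (2 to 2.5 N, with 1.6 N friction) draws it home. A spring pin, seen in holes on top of the outer pipe, catches it at home and at each stop (2 to 4 mm of play) unless the release paddle is held in; held in, the hood glides past the first catch.
- handle_bar (a point): Black bar on the hood, moves with it. Origin: bar centre, 225 mm above the bench; axes as the extractor's. 26 mm thick (x), 122 long (y), 24 tall, on posts at y = +-54 mm (94 mm free between); 26 mm free below. 33 mm thick over the paddle in its -x face. Take it from above at its middle, fingers closing along x, one on the paddle, one behind the bar.
- release (a joint): Release paddle in the middle of the bar's -x face, 44 mm wide, 16 mm tall, 7 mm proud: 0 = out, 0.006 m = fully in (6 N; 2.4 N to start it). In by more than 3.5 mm it frees the hood; it springs out when let go. A grip of 20 N or more squeezes it fully in.
- hood_mouth (a point): Centre of the hood's round mouth (100 mm across, facing ahead and 40 degrees down), 103 mm beyond the bar along the extractor's -x, 102 mm above the bench; moves with the hood. Lowest rim point 64 mm above the bench.
- tee_joint (a point): The tacked joint of the steel tube tee (32 mm tubes) in the fixed jig, 50 mm above the bench, ahead of the hood: about 40 mm beyond its mouth when the hood is at its second stop. The jig's clamp is up to 82 mm tall.
- spray_can: Bystander: plain spray can, 66 mm across, 190 mm tall; origin under its centre.
- offcut: Bystander: steel tube offcut 27 mm thick, 160 mm long; origin under its middle.
- drill_long: Bystander: drill bit 10 mm thick, 120 mm long; origin under its middle.
- drill_short: Bystander: drill bit 8 mm thick, 75 mm long; origin under its middle.
- wire_brush: Bystander: wooden wire brush, 260 mm long, 31 mm tall; origin on the bench near its middle.
- chipping_hammer: Bystander: chipping hammer, 290 mm long, 22 mm tall; origin on the bench near its middle.
- earth_clamp: Bystander: copper earth clamp lying flat, 180 mm long, 26 mm tall; origin on the bench near its pivot.
- magnet_square: Bystander: welding magnet, 80 mm, 24 mm tall; origin on the bench.

How it is judged:
By the outcome, as a careful person would: the job done as asked, in the order asked, and still so for the second after the job is handed in, while the arm keeps its last pose, push and grip.
It also fails if it takes over 48 s, if anything falls off the work surface, if the arm or the gripper's body presses on something with over 40 N, if the wrist force passes 120 N, or if a joint passes its speed limit or range.

## Working session

There is one attempt and no reset: what is moved stays moved. The work goes in short steps, each a Python script; the robot and the scene stay as the last script left them, time stands still between calls to the robot, and variables do not carry over. Pictures are saved under pics/ and viewed, at most 10 in all, crops included, and the job is handed in when it is done.

```bash
mkdir -p pics; python3 - <<'E'
from bench import arm
import cv2,numpy as np,pickle
d={}
for n in("side","top"):
    f=arm.grab_frame(n); d[n]=f; cv2.imwrite(f"pics/{n}0.png",f["color"][:,:,::-1]); print(n,np.round(f["K"],1).tolist(),np.round(f["extrinsics"],3).tolist())
pickle.dump(d,open("f0.pkl","wb"))
E
```

```text
side [[452.0, 0.0, 249.6], [0.0, 452.0, 195.1], [0.0, 0.0, 1.0]] [[0.739, -0.674, -0.008, -0.396], [-0.409, -0.439, -0.8, 0.324], [0.536, 0.595, -0.6, 1.177], [0.0, 0.0, 0.0, 1.0]]
top [[438.8, 0.0, 259.9], [0.0, 438.8, 184.7], [0.0, 0.0, 1.0]] [[-0.044, -0.999, -0.007, 0.018], [-0.973, 0.044, -0.227, 0.565], [0.227, -0.004, -0.974, 1.572], [0.0, 0.0, 0.0, 1.0]]
```

View pics/top0.png

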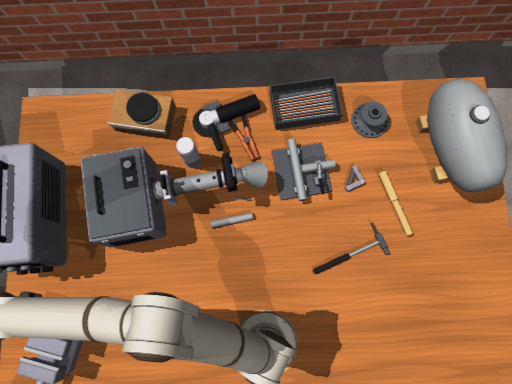

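View pics/side0.png

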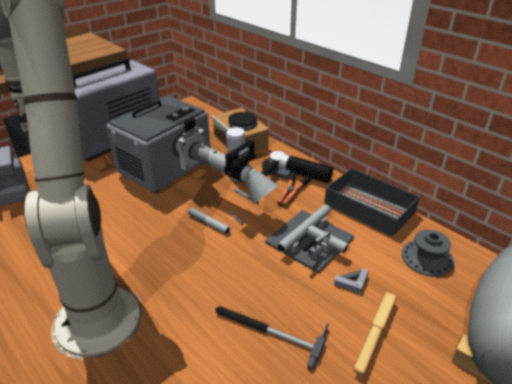

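The top view shows the extractor cabinet at (122,197), with the pipe running right to the gate grip at about (163,187), the handle at about (230,174) and the hood at (255,175). The tee jig is near (303,170). I'll crop in on the grip and handle.

```bash
python3 - <<'E'
import cv2,pickle
d=pickle.load(open("f0.pkl","rb"))
a=d["top"]["color"][145:215,140:275,::-1]; b=d["side"]["color"][110:210,165:285,::-1]
cv2.imwrite("pics/ct.png",cv2.resize(a,None,fx=5.9,fy=5.9,interpolation=cv2.INTER_CUBIC))
cv2.imwrite("pics/cs.png",cv2.resize(b,None,fx=5.9,fy=5.9,interpolation=cv2.INTER_CUBIC))
E
```

```text
(no output)
```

View pics/ct.png

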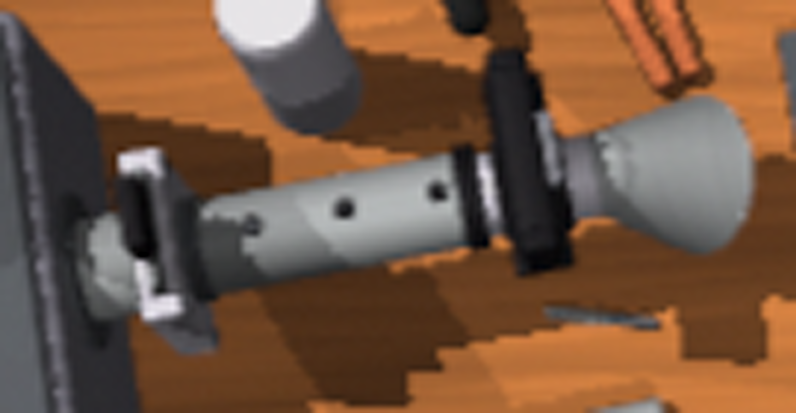

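View pics/cs.png

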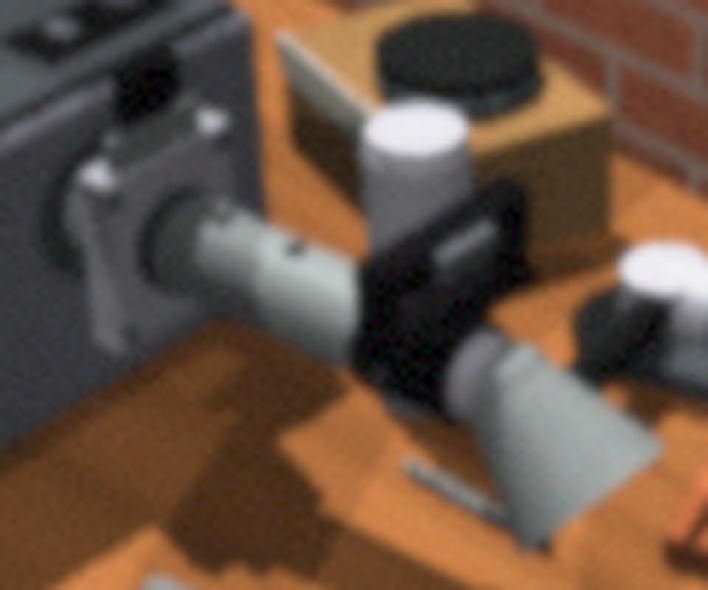

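The top crop shows the grip block at crop (135,215), three pin holes at (252,224), (345,208) and (438,190), and the bar running from (505,55) to (545,265) with the paddle at (545,140). In the side crop the grip is at (146,82) and the paddle at (467,243).

```bash
cat > h.py <<'E'
import numpy as np,cv2
def ray(K,E,uv):
    d=E[:3,:3].T@np.linalg.solve(K,[uv[0],uv[1],1.]); return -E[:3,:3].T@E[:3,3],d
def plane(K,E,uv,z):
    o,d=ray(K,E,uv); return o+d*(z-o[2])/d[2]
def tri(f,uv,g,vw):
    P=[np.array(a["K"])@np.array(a["extrinsics"])[:3] for a in(f,g)]
    X=cv2.triangulatePoints(P[0],P[1],np.array(uv,float).reshape(2,1),np.array(vw,float).reshape(2,1)).ravel(); return X[:3]/X[3]
E
python3 - <<'E'
import pickle,numpy as np
from h import *
np.set_printoptions(precision=4,suppress=True)
d=pickle.load(open("f0.pkl","rb"));T,S=d["top"],d["side"]
ct=lambda u,v:(u/5.9+140-.4,v/5.9+145-.4)
cs=lambda u,v:(u/5.9+165-.4,v/5.9+110-.4)
pt=lambda uv,z:plane(np.array(T["K"]),np.array(T["extrinsics"]),uv,z)
h=[pt(ct(*p),.179) for p in((252,224),(345,208),(438,190))]
print("holes",*h,np.linalg.norm(h[1]-h[0]),np.linalg.norm(h[2]-h[1]))
ax=h[2]-h[0]; print("outdir deg",np.degrees(np.arctan2(ax[1],ax[0])))
print("grip tri",tri(T,ct(135,215),S,cs(146,82)), "top plane",pt(ct(135,215),.258))
# masks: bar region dark in top
for n,f,(u0,u1,v0,v1) in(("top",T,(221,238,150,195)),("topgrip",T,(158,167,172,192)),):
    c=f["color"][v0:v1,u0:u1].max(2)<55; y,x=np.nonzero(c); pts=np.c_[x+u0,y+v0].astype(np.float32)
    r=cv2.minAreaRect(pts); print(n,len(pts),r); print(pt(r[0],.237 if n=="top" else .25))
b=[pt(ct(*p),.237) for p in((505,55),(543,262),(526,160))]; print("bar",*b,np.linalg.norm(b[1]-b[0]))
print("paddle tri",tri(T,ct(545,140),S,cs(467,243)))
E
```

```text
holes [0.5589 0.262  0.179 ] [0.5661 0.2072 0.179 ] [0.5745 0.1522 0.179 ] 0.05531276887010078 0.055641445009533344
outdir deg -81.90195663936413
grip tri [0.5513 0.3145 0.249 ] top plane [0.5475 0.3132 0.258 ]
top 363 ((228.5, 170.5), (41.0, 15.0), 90.0)
[0.5791 0.0965 0.237 ]
topgrip 86 ((162.09458923339844, 182.06756591796875), (14.960308074951172, 7.39795446395874), 80.53767395019531)
[0.5461 0.3163 0.25  ]
bar [0.6377 0.1061 0.237 ] [0.5151 0.0879 0.237 ] [0.5749 0.0958 0.237 ] 0.12399494697193461
paddle tri [0.5895 0.0844 0.229 ]
```

```bash
python3 - <<'E'
from bench import arm
import numpy as np,cv2,pickle
np.set_printoptions(precision=4,suppress=True)
s=arm.read_state(); print(s["time"],s["ee_rot"],s["finger_gap"])
Y=np.radians(98.2)
for yaw in(Y,Y-np.pi): print("gate",[arm.solve_ik([.551,.314,z],[np.pi,0,yaw]) for z in(.226,.29,.42)])
for yaw in(Y-np.pi/2,Y-1.5*np.pi): print("bar",arm.solve_ik([.58,.096,.206],[np.pi,0,yaw]),arm.solve_ik([.597,-.014,.206],[np.pi,0,yaw]))
arm.move_linear([.158,.63,.44],velocity=.25)
yaw=min((Y,Y-np.pi),key=lambda y:np.abs(np.array(q)-arm.read_state()["q"]).max() if (q:=arm.solve_ik([.551,.314,.40],[np.pi,0,y])) is not None else 99)
arm.move_to([.551,.314,.40],[np.pi,0,yaw]); s=arm.read_state()
f=arm.grab_frame("wrist"); pickle.dump((s,f),open("w1.pkl","wb"))
print(yaw,s["time"],s["eef_pos"],s["ee_rot"],s["wrist_force"]);print(np.array(f["K"]),np.array(f["hand_eye"]))
cv2.imwrite("pics/w1.png",f["color"][:,:,::-1])
E
```

```text
0.1 [-3.1398 -0.0001  2.8959] 0.09180664461908823
gate [array([-0.4663,  0.4424, -0.1268,  1.6021,  0.0608,  1.1009, -0.4655]), array([-0.4555,  0.3926, -0.1415,  1.5277,  0.0574,  1.2254, -0.4627]), array([-0.4316,  0.3383, -0.1793,  1.3209,  0.0594,  1.4876, -0.4628])]
gate [array([-0.0743,  0.5261, -0.6813,  1.5875,  0.3531,  1.1544,  2.451 ]), array([-0.0833,  0.4653, -0.6687,  1.5137,  0.296 ,  1.2656,  2.4953]), array([-0.1263,  0.391 , -0.6268,  1.3089,  0.2258,  1.512 ,  2.5549])]
bar [-0.4095  0.3841  0.2542  1.7524 -0.1109  1.0191 -1.5425] [-0.2561  0.404   0.3025  1.7303 -0.1372  1.028  -1.3331]
bar [-0.0612  0.3852 -0.1885  1.7397  0.0825  1.0244  1.4347] [ 0.0023  0.394  -0.0306  1.7208  0.0137  1.0269  1.6809]
1.7139133254584316 2.9333 [0.5498 0.3161 0.4001] [-3.1414 -0.0011  1.7175] [-0.5259 -0.2658  0.4865]
[[266.6462   0.     252.9587]
 [  0.     266.6462 192.2916]
 [  0.       0.       1.    ]] [[ 0.0006 -0.9683 -0.2499  0.0664]
 [ 1.      0.0006  0.0003  0.0006]
 [-0.0001 -0.2499  0.9683 -0.1562]
 [ 0.      0.      0.      1.    ]]
```

View pics/w1.png

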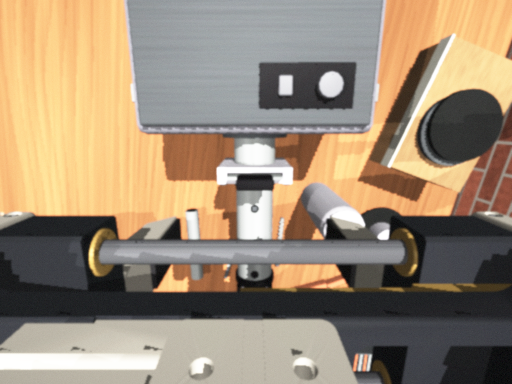

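The wrist view shows the gate grip as a black block at about (254,181), about 36 px wide, on the light gate plate. The pin holes are at (254,209) and (253,272), and the pipe runs straight down the picture, so the yaw is right. I'll measure the grip and then take it.

```bash
cat >> h.py <<'E'
from scipy.spatial.transform import Rotation as R
def wristE(s,f):
    M=np.eye(4);M[:3,:3]=R.from_euler("xyz",s["ee_rot"]).as_matrix();M[:3,3]=s["eef_pos"]
    return np.linalg.inv(M@np.array(f["hand_eye"]))
E
python3 - <<'E'
import pickle,numpy as np
from h import *
np.set_printoptions(precision=4,suppress=True)
s,f=pickle.load(open("w1.pkl","rb"));K=np.array(f["K"]);E=wristE(s,f)
c=(f["color"][170:196,225:285].max(2)<50).astype(np.uint8)
n,l,st,ce=cv2.connectedComponentsWithStats(c); print(st[1:],ce[1:]+[225,170])
i=1+st[1:,4].argmax();x,y,w,h=st[i,:4];x+=225;y+=170
for z in(.254,.260,.266):
    a=[plane(K,E,p,z) for p in((x-.5,y+h/2),(x+w-.5,y+h/2),(x+w/2,y-.5),(x+w/2,y+h-.5))];print(z,(a[0]+a[1])/2,np.linalg.norm(a[1]-a[0]),a[2],a[3])
h=[plane(K,E,p,.179) for p in((254,209),(253,272))];print(*h,np.linalg.norm(h[1]-h[0]))
E
```

```text
[[ 12   5  35  15 344]
 [ 38  12   1   1   1]
 [ 47  12   1   2   2]
 [ 31  14   1   1   1]
 [ 37  15   1   1   1]] [[252.9244 180.9709]
 [263.     182.    ]
 [272.     182.5   ]
 [256.     184.    ]
 [262.     185.    ]]
0.254 [0.5517 0.3166 0.254 ] 0.040595449942189436 [0.5508 0.326  0.254 ] [0.5535 0.3084 0.254 ]
0.26 [0.5515 0.3179 0.26  ] 0.039789913270274424 [0.5506 0.3271 0.26  ] [0.5532 0.3099 0.26  ]
0.266 [0.5512 0.3192 0.266 ] 0.038984376598359176 [0.5504 0.3282 0.266 ] [0.553  0.3113 0.266 ]
[0.5603 0.2607 0.179 ] [0.5742 0.1569 0.179 ] 0.10464810041859246
```

```bash
python3 - <<'E'
from bench import arm
import numpy as np
np.set_printoptions(precision=4,suppress=True)
def p(t): s=arm.read_state(); print(t,round(s["time"],2),s["eef_pos"],s["wrist_force"],round(s["finger_gap"],4),s["grasp_force"])
ori=[np.pi,0,np.radians(98.2)]; G=[.5515,.3155]
arm.move_linear(G+[.29],ori,velocity=.15)
print(arm.move_linear(G+[.228],velocity=.08,f_stop=8)); p("down")
arm.command_gripper(.03,30); p("closed")
if .038<arm.read_state()["finger_gap"]<.05:
    z=arm.read_state()["eef_pos"][2]
    print(arm.move_linear(G+[z+.070],velocity=.05,f_stop=18)); p("up")
E
```

```text
False
down 4.79 [0.5518 0.3157 0.2285] [-0.5579  0.0417 -0.1396] 0.092 0.0
closed 5.6 [0.5518 0.3156 0.228 ] [ 1.2663  1.0342 -1.6475] 0.0438 29.9997541308403
True
up 6.58 [0.5518 0.3154 0.2777] [0.2268 0.2478 2.5097] 0.0436 30.00029683113098
```

```bash
python3 - <<'E'
from bench import arm
import numpy as np,cv2,pickle
np.set_printoptions(precision=4,suppress=True)
def p(t): s=arm.read_state(); print(t,round(s["time"],2),s["eef_pos"],s["wrist_force"],round(s["finger_gap"],4),s["grasp_force"])
x,y,z=arm.read_state()["eef_pos"]
print(arm.move_linear([x,y,z+.012],velocity=.03,f_stop=22)); p("again")
f=arm.grab_frame("side"); pickle.dump(f,open("s1.pkl","wb"))
a=f["color"][60:210,130:285,::-1]
cv2.imwrite("pics/s1.png",cv2.resize(a,None,fx=3.8,fy=3.8,interpolation=cv2.INTER_CUBIC))
E
```

```text
True
again 6.83 [0.5518 0.3154 0.2779] [0.3122 0.086  1.9404] 0.0438 30.00016897916794
```

View pics/s1.png

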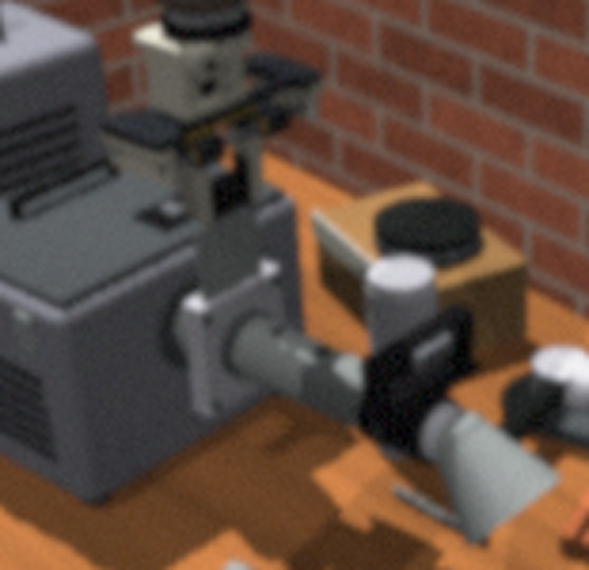

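The side view shows the gate blade drawn up between the fingers, with the grip at about (228,185). A second pull stopped at the same height, so it is at the end stop. Next I'll release the grip and move over to the handle.

```bash
python3 - <<'E'
from bench import arm
import numpy as np,cv2,pickle
np.set_printoptions(precision=4,suppress=True)
x,y,z=arm.read_state()["eef_pos"]
arm.command_gripper(.09); arm.move_linear([x,y,.38],velocity=.2)
arm.move_to([.58,.097,.36],[np.pi,0,np.radians(8.2)])
arm.hold(.2);s=arm.read_state(); f=arm.grab_frame("wrist"); t=arm.grab_frame("side"); pickle.dump((s,f,t),open("w2.pkl","wb"))
print(s["time"],s["eef_pos"],s["ee_rot"],s["q"])
a=np.hstack([f["color"],cv2.resize(t["color"][60:210,130:285],(397,384))])[:,:,::-1]
cv2.imwrite("pics/w2.png",cv2.resize(a,None,fx=.88,fy=.88,interpolation=cv2.INTER_AREA))
E
```

```text
9.7083 [0.5799 0.0984 0.3597] [-3.1413  0.0003  0.1461] [-0.3282  0.2604  0.1432  1.5535 -0.0382  1.3307 -1.6054]
```

View pics/w2.png

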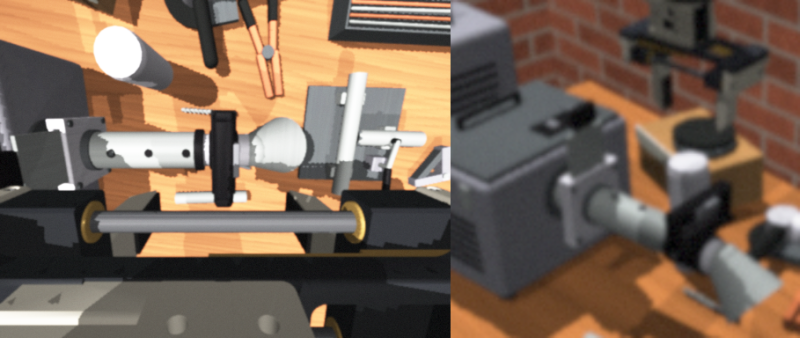

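The gate stays up after release. In the wrist view the bar is the upright black strip at about (224,110–206) with the paddle on its right side, and the holes are at (109,150), (149,153) and (186,153).

```bash
python3 - <<'E'
import pickle,numpy as np
from h import *
np.set_printoptions(precision=4,suppress=True)
s,f,t=pickle.load(open("w2.pkl","rb"));K=np.array(f["K"]);E=wristE(s,f)
c=(f["color"][120:240,236:275].max(2)<50)
for r in range(0,120,8):
    x=np.nonzero(c[r])[0]; print(r+120,(x.min()+236,x.max()+236,len(x)) if len(x) else None)
v=np.nonzero(c.sum(1)>8)[0]; print("rows",v.min()+120,v.max()+120)
for p in((109,150),(149,153),(186,153)): print(plane(K,E,np.array(p)/.88,.179))
o=np.array([.1426,-.9898])
for u in(242,252,255,268): q=plane(K,E,(u,165),.237);print(u,q,(q[:2]-[.5661,.2072])@o)
for w in(v.min()+119.5,v.max()+120.5): print(w,plane(K,E,(253,w),.237))
E
```

```text
120 None
128 (np.int64(242), np.int64(267), 24)
136 (np.int64(241), np.int64(266), 26)
144 (np.int64(241), np.int64(266), 18)
152 (np.int64(239), np.int64(268), 25)
160 (np.int64(239), np.int64(269), 28)
168 (np.int64(239), np.int64(263), 23)
176 (np.int64(239), np.int64(263), 25)
184 (np.int64(239), np.int64(263), 24)
192 (np.int64(242), np.int64(264), 23)
200 (np.int64(242), np.int64(264), 23)
208 (np.int64(242), np.int64(265), 24)
216 (np.int64(242), np.int64(266), 25)
224 (np.int64(245), np.int64(263), 19)
232 (np.int64(246), np.int64(261), 16)
rows 127 233
[0.5651 0.2626 0.179 ]
[0.5691 0.2048 0.179 ]
[0.577  0.1515 0.179 ]
242 [0.6032 0.113  0.237 ] 0.09848397389468934
252 [0.6047 0.1026 0.237 ] 0.1090087322153478
255 [0.6052 0.0995 0.237 ] 0.11216607662364579
268 [0.6072 0.086  0.237 ] 0.12584745928079447
126.5 [0.6438 0.1073 0.237 ]
233.5 [0.5281 0.0902 0.237 ]
```

```bash
python3 - <<'E'
from bench import arm
import numpy as np
np.set_printoptions(precision=4,suppress=True)
def p(t): s=arm.read_state(); print(t,round(s["time"],2),s["eef_pos"],s["wrist_force"],round(s["finger_gap"],4),s["grasp_force"])
ori=[np.pi,0,np.radians(8.2)]
arm.move_linear([.582,.097,.26],ori,velocity=.15)
print(arm.move_linear([.582,.097,.206],velocity=.08,f_stop=8)); p("down")
arm.command_gripper(.02,35); arm.hold(.3); p("closed")
E
```

```text
False
down 11.45 [0.5823 0.097  0.2062] [0.9432 0.092  0.8166] 0.0901 0.0
closed 12.76 [0.5819 0.0974 0.206 ] [-0.3443  0.8554  0.9036] 0.0263 34.99065399169922
```

```bash
python3 - <<'E'
from bench import arm
import numpy as np,cv2
np.set_printoptions(precision=4,suppress=True)
def p(t): s=arm.read_state(); print(t,round(s["time"],2),s["eef_pos"],s["wrist_force"],round(s["finger_gap"],4),s["grasp_force"]);return s["eef_pos"]
a=p("start"); o=np.array([.1426,-.9898,0])
print(arm.move_linear(list(a+.122*o),velocity=.05,f_stop=18)); b=p("pulled"); print("travel",(b-a)@o)
arm.hold(.3)
t=arm.grab_frame("top")["color"][130:230,130:350]; s=arm.grab_frame("side")["color"][80:260,150:370]
im=np.hstack([cv2.resize(t,(484,220),interpolation=cv2.INTER_CUBIC),cv2.resize(s,(269,220))])[:,:,::-1]
cv2.imwrite("pics/e.png",im)
E
```

```text
start 12.76 [0.5819 0.0974 0.206 ] [-0.3443  0.8554  0.9036] 0.0263 34.99065399169922
True
pulled 14.82 [ 0.598  -0.0109  0.2059] [-0.7359  1.7833  4.1398] 0.0264 34.99417304992676
travel 0.10952311354319397
```

View pics/e.png

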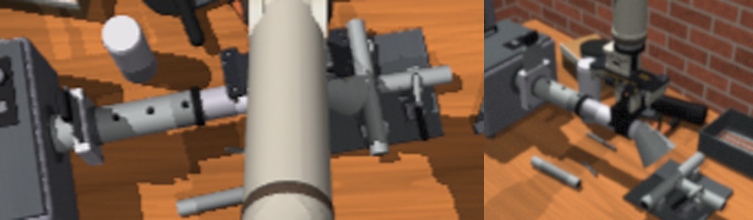

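The hood has travelled 109.5 mm to a hard stop, the inner tube is showing and the mouth stands over the tee. The gate is still up. I'll make one gentle confirming pull and then hand in.

```bash
python3 - <<'E'
from bench import arm
import numpy as np
o=np.array([.1426,-.9898,0]); a=np.array(arm.read_state()["eef_pos"])
r=arm.move_linear(list(a+.008*o),velocity=.03,f_stop=15); arm.hold(.5)
s=arm.read_state(); d=(s["eef_pos"]-a)@o; print(r,d,s["wrist_force"],s["finger_gap"],s["grasp_force"],s["time"])
if r and abs(d)<.003: print(arm.hand_in())
E
```

```text
True -6.038762324580452e-05 [-1.2137002   0.42343441  4.48348332] 0.02658830704885687 35.01870632171631 16.0167
the job is handed in; nothing more can be done
None
```

The job is handed in at about 16 s: the gate is fully open, and the hood is held at its second stop (109.5 mm of travel, confirmed by a second pull) with the paddle squeezed in; the loose things appeared undisturbed where visible in the last pictures.

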